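Take the used filter cassette out of its clamp and store it

ROBOT

A 6-joint arm with a two-finger parallel gripper is mounted at the origin on a cart in front of the work surface, level with it; the furniture and walls round the work are solid. World frame = base frame: x ahead of the robot, y to its left, z up, the work surface at z = 0. Lengths are in m, angles in rad, forces in N, time in s.
With the tool pointing down it reaches from about 0.35 to 0.975 m from the base axis. Payload 4.9 kg.
Tool frame: the origin (TCP) lies on the front face of the gripper's body, between the roots of the fingers; the fingertips stand ctrl.tip_extent ahead of it and the grasp point (between the pads) lies 54 mm ahead of it (ctrl.tip_extent is the distance from the TCP to the fingertips, in m); z points along the fingers, y is the line along which they close (so a half turn about z gives the same grasp; the last joint's range is limited). The gripper opens to 85 mm and grips with 20 to 120 N. Pads are 22 mm wide; open, the fingers measure 114 mm over their backs; the gripper's body (76 mm by 85 mm) begins 54 mm behind the grasp point. The pads swing forward as they close: fully open they stand 13 mm farther back than shut.
Start: joints at [1.16, 0.053, 1.613, -0, 1.476, -0.119], TCP at [0.18, 0.599, 0.304] pointing down, gripper open.
Joint ranges: [-3.01, 3.01], [-1.01, 2.22], [0.06, 2.58], [-1.02, 4.17], [0.09, 2.62], [-3.14, 3.14]. Speed limits (rad/s): [2.57, 2.57, 3.14, 3.14, 3.14, 3.14].

INTERFACE

Orientations are given as a rotation vector (axis times angle).
In Python, from station import ctrl gives the robot as it stands.
- The arm moves only by the tool apply_moves, never from a script. Its argument "rows" is one flat list of numbers, 6 for each row, row after row: the shift along the tool's x, y, z normalised to -1 to 1, where 1 is 0.6 m, then the turn, a rotation vector about the tool's x, y, z normalised to -1 to 1, where 1 is 90 degrees. A call has 1 to 20 rows; each row is the pose to reach, as a shift and turn from the pose commanded when the call began, along the tool's axes at that moment; what a row does not reach only later rows make up. A row lasts 1/10 s, in which the tool goes at most 50 mm and 8.59 degrees, less where a joint would pass 70% of its speed; a pose out of reach is approached as far as the arm can. A call with a number of a shift or a turn outside -1 to 1 is refused whole. A call with a gripper value outside its range is refused whole. "grip" is the opening, from 0 (shut) to 1 (fully open), set as the call begins (left out, the last holds). The fingers move at their own pace and stop on an object; "grip_force" is the grip in N (left out, the last holds). Time passes only in rows, so rows that repeat a pose let the fingers close. It gives the time, the measured TCP pose, the force, the opening and the grip force at its end, in the units of the state.
- ctrl.get_obs(): the state, without advancing time (a new reading comes with each control period).
- ctrl.get_image(name): name is "scene" or "top" or "wrist"; returns (picture, depth): 420x560x3 uint8, blue, green, red; 420x560 float32, m along the optical axis (not along the pixel's ray), 0 where there is no reading.
- ctrl.camera_model(name): a dict with "mtx" (3x3 intrinsics, pixels), "R" (3x3) and "t" (3): a world point X has camera coordinates R X + t; the wrist camera has in their place "tool_from_camera" (4x4, takes a point from camera to tool coordinates, whose origin is the TCP and whose axes are the flange's). Camera axes: x right, y down, z forward; pixel columns grow to the right and rows downward; lengths in m; the calibration is good to about 2 mm. A picture is of the moment at which its call begins: read the wrist's pose just before it. camera_model takes no time and is no camera call.
- ctrl.finish_job(): hands the job in; it is judged then, once.
The state is a dict: "t": time; "q": joint angles; "dq": joint speeds; "effort": joint torques, N m; "tool_pos": TCP position; "tool_rot": TCP orientation; "contact_force": force on the tool from outside, world axes, zero at the start; "wrist_torque": the same for the moment, N m; "opening": finger opening in m; "grip_force": force on a finger pad.
Only numpy, scipy, OpenCV 4.12 (cv2) and the standard library are available. Lean on these libraries where they do the work, as an engineer would, in place of code of your own. Each camera call takes 0.05 s, during which the arm holds its last target. There are 200 camera calls.

TASK

Take the used filter cassette out of its bench clamp: turn the lock knob counter-clockwise until it clicks past its detent, draw the pressure plate fully back and lift the standing cassette out. Without dropping it, lay it down on a broad face on the mat and let go, so that you can take it again the other way and put it flat and fully down into the pocket of the storage tray. Leave the clamp unlocked and open, and do not disturb the other things on the bench.

Things in the scene. Friction and masses are not known exactly. Their poses are not given: they have to be found in the camera images.
- clamp: Fixed clamp, aluminium base 104 x 272 mm (y -60 to 212 mm), its top 14 mm up. Origin on the worktop under the middle of the standing cassette; y runs along the guide rods, the way the plate opens; z up. Fixed steel manifold plate on the -y side: 52 mm wide, top 107 mm up, y -13.5 to -35.5 mm, ports to y -58 mm. The cassette's foot stands in a seat 10 mm deep with 1.5 mm play.
- pressure_plate (a joint): Slide of the steel pressure plate and carriage along the clamp's +y, m: 0 shut, 0.065 fully back at its stop. Drags with about 2.5 N, stays where left; drawn by holding the knob. Plate 52 mm wide, top 112 mm up; its 30 mm wide hold-down lip (136 to 142 mm up) reaches 8 mm over the cassette's top until drawn back. A cam under the carriage blocks the slide while the knob is locked.
- lock_knob (a joint): Knob angle about its vertical axis, rad, counter-clockwise from above positive: 0 locked (bar along the clamp's x, across the rods), 1.35 at its stop (bar nearly in line with the rods). Spring detent from 0.6 to 1.05 rad, at most about 0.3 N m: let go short of 0.85 it springs back, past that it snaps on to about 1.06, where the slide is free. Elsewhere it stays where left (drag 0.04 N m).
- lock_knob_grip (a point): On the knob's axis, mid-height of its black bar grip, 108 mm above the worktop. Bar 66 mm long (this point's x), 18 mm thick, 32 mm tall, top 122 mm up; under it a round skirt, its top 84 mm up. Sits on the carriage 100 mm along the clamp's +y from the clamp's origin when shut and moves with the slide.
- cassette: Loose white and grey plastic slab 60 mm wide (its x), 26 mm thick (y), 120 mm long (z), 0.2 to 0.45 kg, four round ports on each broad face. Starts standing on end in the clamp, top 134 mm above the worktop. Origin at the middle of its lower end face. Its two narrow long edges (60 mm apart) stick out 4 mm past the clamp's plates and can be grasped.
- cassette_centre (a point): Centre of the cassette, 60 mm along its z from its origin.
- mat: Fixed thin silicone mat, plain grey, 190 mm (x) x 160 mm (y), 2 mm thick. Origin under its middle on the worktop.
- storage_tray: Fixed white plastic tray 140 (x) x 80 (y) x 26 mm high, one pocket 124 x 64 mm, 20 mm deep, for a cassette lying flat, either face up, either way round. Both long walls (8 mm thick) have a 46 mm wide finger gap at mid-length, open to the outside and down to the pocket floor, for holding the cassette across its middle. Origin on the worktop under the pocket's middle.
- pocket_floor (a point): Middle of the tray's pocket floor, 6 mm above the worktop; x along the pocket.
- tube_rack: Bystander: rack of tubes 62 x 205 x 51 mm; origin under its middle.
- bottle_amber: Bystander: amber reagent bottle 48 mm across, 92 mm tall; origin under its middle.
- beaker: Bystander: small glass beaker 54 mm across, 69 mm tall; origin under its middle.
- petri_1: Bystander: petri dish 59 mm across, 14 mm high; origin under its middle.
- timer: Bystander: bench timer 64 x 66 x 18 mm lying face up; origin under its middle.
Not all that is in view belongs to the job. Leave any purple look-alike of the cassette alone.

How it is judged:
On the way, in this order (a step that is already met when the one before it is completed fails the run):
1. the lock knob is clicked past its detent (value of joint lock_knob above 1 rad), for 0.2 s.
2. the pressure plate is drawn fully back (value of joint pressure_plate above 0.057 m), for 0.2 s.
3. the cassette is lifted out of the clamp (height (world z) of cassette above 0.05 m), for 0.1 s.
4. the cassette lies flat on the mat and is let go (angle between the y axis of cassette and the z axis of mat, either way round below 0.1 rad and contact force between cassette and mat above 0.5 N and height (world z) of cassette_centre below 0.02 m and contact force between the fingers and cassette below 0.05 N and linear speed of cassette below 0.02 m/s), for 0.2 s.
At the end, for the whole second after the job is handed in: The cassette lies flat in the tray's pocket, fully down (its centre within 3 mm of its seated height and within 6 mm of the pocket's middle, tilt under 0.06 rad), at rest and let go; the lock knob is still past its detent (over 0.95 rad) and the pressure plate still drawn back (over 50 mm) (horizontal distance between cassette_centre and pocket_floor below 0.006 m and z of cassette_centre in the frame of pocket_floor below 0.016 m and angle between the y axis of cassette and the z axis of storage_tray, either way round below 0.06 rad and angle between the z axis of cassette and the x axis of storage_tray, either way round below 0.12 rad and linear speed of cassette below 0.02 m/s and value of joint pressure_plate above 0.05 m and value of joint lock_knob above 0.95 rad); the robot touches nothing.
It fails at once if another thing on the bench is pushed more than 20 mm away (distance of any of tube_rack, bottle_amber, beaker, petri_1, timer from where it was at the start of the episode above 0.02 m).
It fails at once if the cassette is dropped or flung (moves faster than 1.3 m/s) (linear speed of cassette above 1.3 m/s).
It also fails if it takes over 69 s, if anything falls off the work surface, if the arm or the gripper's body presses on something with over 40 N, if the wrist force passes 120 N, or if a joint passes its speed limit or range.

## Working session

There is one attempt and no reset: what is moved stays moved. The work goes in short steps, Python scripts to look and compute and a tool call to move; the robot and the scene stay as the last step left them, time stands still between calls to the robot, and variables do not carry over. Pictures are saved under pics/ and viewed, at most 14 in all, crops included, and the job is handed in when it is done.

Besides the shell and the picture viewer there is one more tool, called after "Call:" as name(argument=value, ...) on one line, values as JSON. apply_moves: Moves the arm, as the interface text tells. Its arguments: {"type":"object","properties":{"rows":{"type":"array","items":{"type":"number"}},"grip":{"type":"number"},"grip_force":{"type":"number"}},"required":["rows"]}

```bash
ls; mkdir -p pics; cat > h.py <<'E'
import numpy as np,cv2
from station import ctrl
from scipy.spatial.transform import Rotation as Ro
def save(n,f):
    o=ctrl.get_obs(); im,d=ctrl.get_image(n); cv2.imwrite(f'pics/{f}.png',im); np.savez(f'{f}.npz',im=im,d=d,p=o['tool_pos'],r=o['tool_rot']); return im,d
def world(n,f,u,v,z=None,w=2):
    """pixel -> world by depth, or by ray onto height z"""
    a=np.load(f'{f}.npz'); m=ctrl.camera_model(n)
    if n=='wrist':
        T=np.array(m['tool_from_camera']); Rt=Ro.from_rotvec(a['r']).as_matrix()
        R=Rt@T[:3,:3]; c=Rt@T[:3,3]+a['p']
    else:
        R=np.array(m['R']).T; c=-R@np.array(m['t'])
    ray=R@np.linalg.inv(m['mtx'])@np.array([u,v,1.])
    if z is not None: return c+ray*(z-c[2])/ray[2]
    d=a['d'][int(v)-w:int(v)+w+1,int(u)-w:int(u)+w+1]; return c+ray*np.median(d[d>0])
E
python3 - <<'E'
from h import *
for n in('scene','top'):save(n,n+'0')
o=ctrl.get_obs();print(o,ctrl.tip_extent)
m=ctrl.camera_model('wrist');print(m)
for n in('scene','top'):
    m=ctrl.camera_model(n);print(n,-np.array(m['R']).T@np.array(m['t']),m['R'])
E
```

```text
pics
{'t': 0.1, 'q': array([ 1.16002823e+00,  5.33062782e-02,  1.61415480e+00,  2.92849752e-05,
        1.47599720e+00, -1.18998907e-01]), 'dq': array([-8.35350823e-05, -1.57046024e-03, -5.18892349e-03, -6.99466380e-04,
        2.31542371e-03,  1.40908776e-03]), 'effort': array([ 1.19692227e-04, -3.94906461e+01, -3.71363926e+01, -5.77649757e-05,
        3.96544041e-03,  2.52710851e-05]), 'tool_pos': array([0.17960095, 0.59819334, 0.30277739]), 'tool_rot': array([-4.56615132e-01, -3.10770877e+00,  2.81585239e-03]), 'contact_force': array([-0.30376413,  0.37666393,  0.04167001]), 'wrist_torque': array([-0.028874  ,  0.04074006, -0.05368972]), 'grip_force': 0.0, 'opening': 0.08559219599657536} 0.0726
{'mtx': array([[353.32422486,   0.        , 280.17790467],
       [  0.        , 353.32422486, 207.51338972],
       [  0.        ,   0.        ,   1.        ]]), 'tool_from_camera': array([[ 5.45992950e-04, -9.60055220e-01, -2.79810070e-01,
         7.11349018e-02],
       [ 9.99999734e-01,  6.59515237e-04, -3.11562203e-04,
         8.89403338e-05],
       [ 4.83655925e-04, -2.79809826e-01,  9.60055325e-01,
        -7.04771540e-02],
       [ 0.00000000e+00,  0.00000000e+00,  0.00000000e+00,
         1.00000000e+00]])}
scene [-0.44721505 -0.54989117  0.72018815] [[ 4.53156515e-01 -8.91430736e-01  6.44874787e-04]
 [-4.49784054e-01 -2.29271022e-01 -8.63208609e-01]
 [ 7.69638537e-01  3.90878551e-01 -5.04846987e-01]]
top [ 0.30898256 -0.06517844  1.2291264 ] [[-2.09382255e-02 -9.99780712e-01 -3.44923539e-04]
 [-9.79406429e-01  2.05808226e-02 -2.00846900e-01]
 [ 2.00809955e-01 -3.86755735e-03 -9.79622582e-01]]
```

View pics/top0.png

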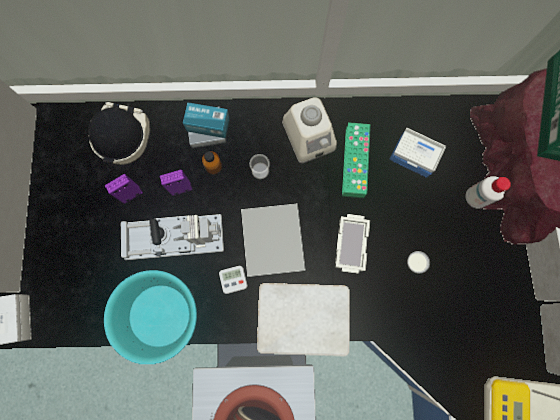

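View pics/scene0.png

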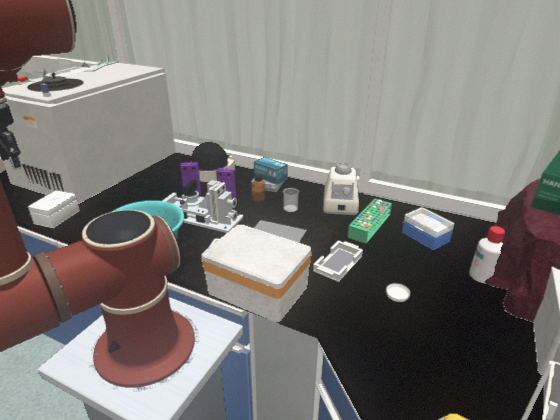

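The top view shows the clamp at px (120–223, 215–258), with its knob at (156,232) and manifold end to the right. The mat is at (273,240) and the tray at (352,243). The purple look-alikes are at (123,187) and (175,180). The cassette meant is the white/grey one standing in the clamp, about (190,230). I'll enlarge to confirm.

```bash
python3 - <<'E'
from h import *
im=cv2.imread('pics/top0.png')
a=cv2.resize(im[205:269,110:235],None,fx=6.2,fy=6.2,interpolation=cv2.INTER_CUBIC)
cv2.imwrite('pics/c1.png',a)
b=cv2.resize(im[195:285,235:378],None,fx=5.5,fy=5.5,interpolation=cv2.INTER_CUBIC)
cv2.imwrite('pics/c2.png',b)
E
```

```text
(no output)
```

View pics/c1.png

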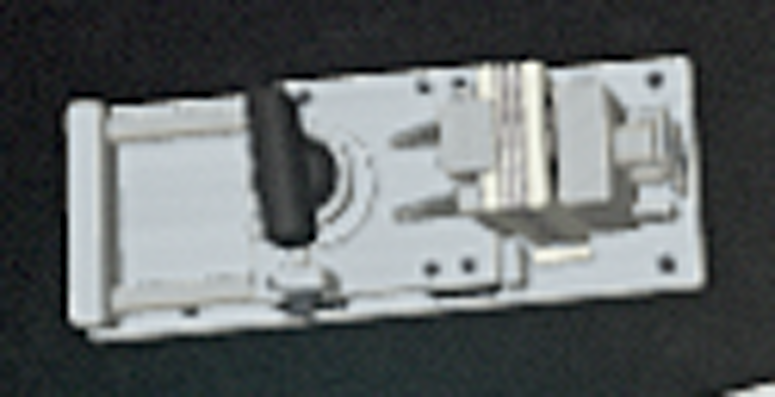

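View pics/c2.png

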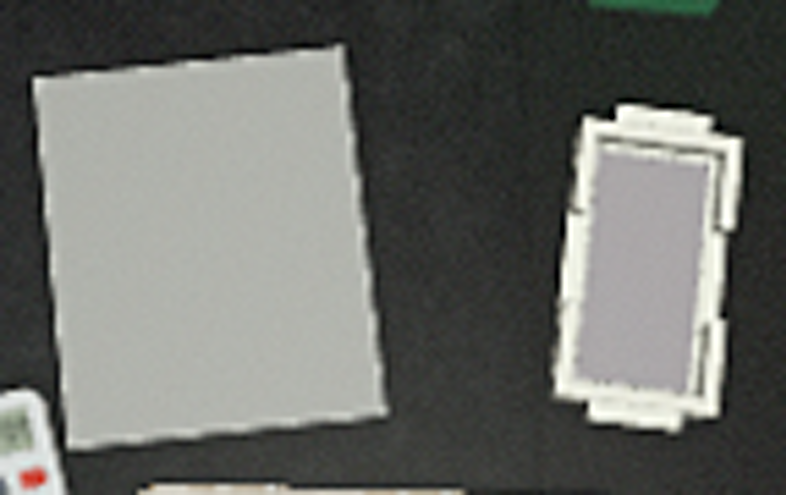

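The crop confirms it: the white/grey cassette is in the clamp at crop px (515,135), and the black knob bar runs from (270,88) to (290,240). Mat corners are (33,78), (343,46), (387,412) and (67,447). Tray rim corners are (585,118), (742,140), (718,415) and (555,395).

```bash
python3 - <<'E'
from h import *
np.set_printoptions(precision=4,suppress=True)
def W(p,off,s,z): return [world('top','top0',(u+.5)/s-.5+off[0],(v+.5)/s-.5+off[1],z) for u,v in p]
def show(n,P):
    P=np.array(P)[:,:2];print(n,P.tolist() and P.round(4).tolist(),'mean',P.mean(0)); 
    for i in range(len(P)):
        e=P[(i+1)%len(P)]-P[i];print('   len %.4f ang %.2f'%(np.hypot(*e),np.degrees(np.arctan2(e[1],e[0]))))
show('base',W([(688,57),(705,287),(95,340)],(110,205),6.2,.014))
show('cas',W([(480,63),(543,63),(552,208),(490,208)],(110,205),6.2,.134))
show('knob',W([(270,84),(290,243)],(110,205),6.2,.122))
show('mat',W([(33,78),(343,46),(387,412),(67,447)],(235,195),5.5,.002))
show('tray',W([(585,118),(742,140),(718,415),(555,395)],(235,195),5.5,.026))
show('pocket',W([(597,150),(712,160),(692,397),(572,380)],(235,195),5.5,.006))
for u,v in((190,217),(193,228),(153,225),(183,228)):print(u,v,world('top','top0',u,v,w=1))
for n,u,v in(('timer',232,279),('bowl',160,315),('purple',175,172),('purple1',123,182),('bowlrim',150,272),('box',303,310),('amber',210,155),('beak',258,160)):print(n,world('top','top0',u,v,w=1))
d=np.load('top0.npz')['d'];print(d[212:262:4,120:226:4])
E
```

```text
base [[0.5587, 0.0843], [0.4545, 0.0763], [0.4367, 0.3453]] mean [0.4833 0.1686]
   len 0.1044 ang -175.64
   len 0.2696 ang 93.79
   len 0.2881 ang -64.96
cas [[0.5333, 0.1539], [0.5328, 0.1283], [0.4733, 0.1239], [0.4738, 0.1487]] mean [0.5033 0.1387]
   len 0.0256 ang -91.20
   len 0.0596 ang -175.69
   len 0.0249 ang 88.80
   len 0.0597 ang 4.95
knob [[0.5288, 0.2421], [0.463, 0.2318]] mean [0.4959 0.2369]
   len 0.0666 ang -171.05
   len 0.0666 ang 8.95
mat [[0.5744, 0.0292], [0.5879, -0.1306], [0.3999, -0.1469], [0.3859, 0.0132]] mean [ 0.487  -0.0588]
   len 0.1604 ang -85.17
   len 0.1887 ang -175.06
   len 0.1607 ang 95.00
   len 0.1892 ang 4.85
tray [[0.5428, -0.2497], [0.5299, -0.3278], [0.3932, -0.3074], [0.4047, -0.228]] mean [ 0.4677 -0.2782]
   len 0.0792 ang -99.37
   len 0.1382 ang 171.50
   len 0.0802 ang 81.81
   len 0.1398 ang -8.93
pocket [[0.53, -0.258], [0.5236, -0.3163], [0.4038, -0.299], [0.4135, -0.2395]] mean [ 0.4677 -0.2782]
   len 0.0586 ang -96.27
   len 0.1210 ang 171.79
   len 0.0602 ang 80.72
   len 0.1179 ang -9.02
190 217 [0.5277 0.1466 0.1322]
193
[... 2172 characters left out ...]
815 1.1863 1.1845 1.1813 1.1826 1.1819 1.1824 1.1936 1.2152
  1.2184 1.2214 1.2188 1.2261 1.218  1.2181 1.2363]
 [1.2313 1.1905 1.1992 1.1987 1.2046 1.2029 1.201  1.2009 1.1841 1.1448
  1.1488 1.1792 1.185  1.2179 1.22   1.2054 1.2123 1.2131 1.2208 1.2172
  1.225  1.2231 1.23   1.2295 1.2343 1.2345 1.2382]
 [1.2272 1.1902 1.2046 1.2161 1.2187 1.2164 1.2174 1.2181 1.2186 1.2168
  1.2198 1.2317 1.2281 1.2286 1.2334 1.2319 1.23   1.2284 1.2323 1.2323
  1.2328 1.2296 1.2335 1.2304 1.2271 1.2326 1.233 ]
 [1.2307 1.2292 1.228  1.228  1.2265 1.2264 1.2287 1.2286 1.2295 1.2273
  1.2267 1.2292 1.2268 1.2312 1.2293 1.2244 1.229  1.2237 1.2276 1.2309
  1.2284 1.2308 1.2296 1.2323 1.2289 1.2261 1.2301]]
```

```bash
cat >> h.py <<'E'
def Rdes(yaw,tilt=0):
    """tool y at world angle yaw (deg), tool z down, then turned by tilt (deg) about tool y"""
    a=np.radians(yaw); y=np.array([np.cos(a),np.sin(a),0]); z=np.array([0,0,-1.]); x=np.cross(y,z)
    return np.c_[x,y,z]@Ro.from_euler('y',tilt,degrees=True).as_matrix()
def rel(p,yaw,tilt=0,grasp=False):
    """row numbers to bring TCP (or grasp point) to p"""
    o=ctrl.get_obs(); R0=Ro.from_rotvec(o['tool_rot']).as_matrix(); R1=Rdes(yaw,tilt)
    p=np.array(p,float)
    if grasp: p=p-R1[:,2]*.054
    s=R0.T@(p-o['tool_pos'])/.6; r=Ro.from_matrix(R0.T@R1).as_rotvec()/(np.pi/2)
    print('row',np.r_[s,r].round(4).tolist(),'rows>=',round(max(np.linalg.norm(s)*12,np.linalg.norm(r)*90/8.59),1))
def st():
    o=ctrl.get_obs(); np.set_printoptions(precision=4,suppress=True)
    R=Ro.from_rotvec(o['tool_rot']).as_matrix()
    print('t',o['t'],'pos',o['tool_pos'],'yaw',np.degrees(np.arctan2(R[1,1],R[0,1])).round(2),'z',R[:,2],'grasp',o['tool_pos']+.054*R[:,2],'q',o['q'],'F',o['contact_force'],'op',o['opening'],o['grip_force'])
E
python3 - <<'E'
from h import *
st();rel([.505,.215,.27],94.2)
E
```

```text
t 0.1 pos [0.1796 0.5982 0.3028] yaw 73.28 z [-0.0008 -0.0017 -1.    ] grasp [0.1796 0.5981 0.2488] q [ 1.16    0.0533  1.6142  0.      1.476  -0.119 ] F [-0.3038  0.3767  0.0417] op 0.08559219599657536 0.0
row [-0.7031, -0.4556, 0.0553, -0.0011, -0.0004, -0.2324] rows>= 10.1
```

Call:
apply_moves(rows=[-0.703, -0.456, 0.055, -0.001, 0, -0.232, -0.703, -0.456, 0.055, -0.001, 0, -0.232, -0.703, -0.456, 0.055, -0.001, 0, -0.232, -0.703, -0.456, 0.055, -0.001, 0, -0.232, -0.703, -0.456, 0.055, -0.001, 0, -0.232, -0.703, -0.456, 0.055, -0.001, 0, -0.232, -0.703, -0.456, 0.055, -0.001, 0, -0.232, -0.703, -0.456, 0.055, -0.001, 0, -0.232, -0.703, -0.456, 0.055, -0.001, 0, -0.232, -0.703, -0.456, 0.055, -0.001, 0, -0.232, -0.703, -0.456, 0.055, -0.001, 0, -0.232, -0.703, -0.456, 0.055, -0.001, 0, -0.232, -0.703, -0.456, 0.055, -0.001, 0, -0.232, -0.703, -0.456, 0.055, -0.001, 0, -0.232], grip=0.55)

```text
t: 1.5
tool_pos: [0.5041, 0.2165, 0.2709]
tool_rot: [0.117, -3.139, -0.003]
contact_force: [-0.2, 1.2, 0.4]
opening: 0.0472
grip_force: 0.0
```

```bash
python3 - <<'E'
from h import *
st();im,d=save('wrist','w1')
cv2.imwrite('pics/w1b.png',cv2.resize(im,(784,588),interpolation=cv2.INTER_CUBIC))
E
```

```text
t 1.5 pos [0.5041 0.2165 0.2709] yaw 94.28 z [-0.0002  0.0019 -1.    ] grasp [0.5041 0.2166 0.2169] q [ 0.2692 -0.1075  1.8256  0.0019  1.4232 -1.3766] F [-0.229   1.1801  0.3842] op 0.047158296729337204 0.0
```

View pics/w1b.png

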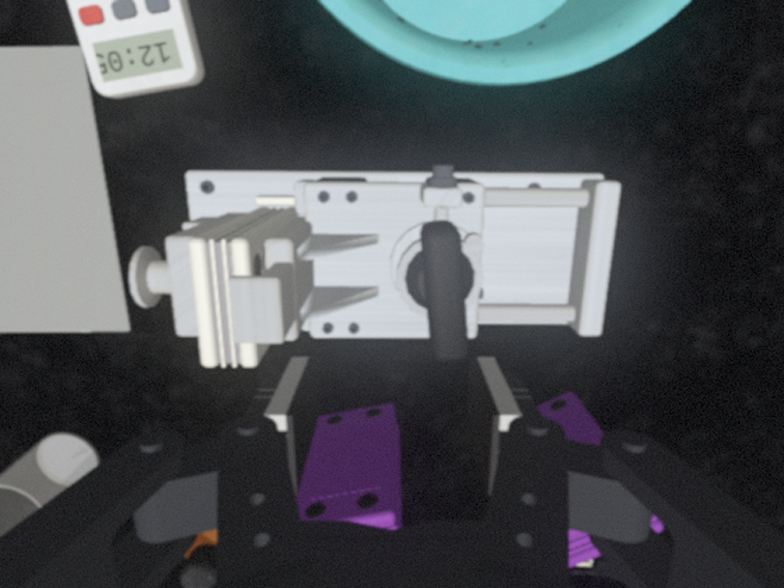

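Wrist view: knob bar top runs from (441,222) to (450,357), enlarged px. Cassette top corners are about (190,240), (250,240), (260,362) and (203,366). The clamp lies square to the image.

```bash
python3 - <<'E'
from h import *
np.set_printoptions(precision=4,suppress=True)
W=lambda L,z:np.array([world('wrist','w1',u/1.4,v/1.4,z)[:2] for u,v in L])
k=W([(441,222),(450,357)],.122);print('knob',k,k.mean(0),np.linalg.norm(k[1]-k[0]),np.degrees(np.arctan2(*(k[1]-k[0])[::-1])))
k=W([(422,290),(463,290)],.122);print('thick',k)
c=W([(190,240),(250,240),(260,362),(203,366)],.134);print('cas',c,c.mean(0))
b=W([(187,172),(604,174)],.014);print('base',b,np.linalg.norm(b[1]-b[0]),np.degrees(np.arctan2(*(b[1]-b[0])[::-1])))
E
```

```text
knob [[0.4637 0.2354]
 [0.528  0.2464]] [0.4959 0.2409] 0.06526469257880968 9.69265186338101
thick [[0.4956 0.2299]
 [0.4942 0.2488]]
cas [[0.4776 0.1288]
 [0.4757 0.1542]
 [0.5318 0.1584]
 [0.5357 0.1325]] [0.5052 0.1435]
base [[0.4589 0.081 ]
 [0.44   0.3491]] 0.26882942941350424 94.04184069842843
```

```bash
python3 - <<'E'
from h import *
rel([.496,.2393,.110],98.5,0,True)
E
```

```text
row [0.0108, 0.0386, 0.1783, 0.0011, 0.0002, -0.0467] rows>= 2.2
```

Call:
apply_moves(rows=[0.0108, 0.0386, 0.08, 0.001, 0, -0.047, 0.0108, 0.0386, 0.13, 0.001, 0, -0.047, 0.0108, 0.0386, 0.16, 0.001, 0, -0.047, 0.0108, 0.0386, 0.178, 0.001, 0, -0.047, 0.0108, 0.0386, 0.178, 0.001, 0, -0.047, 0.0108, 0.0386, 0.178, 0.001, 0, -0.047])

```text
t: 2.15
tool_pos: [0.4973, 0.2385, 0.1653]
tool_rot: [-0.231, 3.131, 0.001]
contact_force: [-0.0, 0.8, 0.2]
opening: 0.0469
grip_force: 0.0
```

Call:
apply_moves(rows=[0, 0, 0, 0, 0, 0, 0, 0, 0, 0, 0, 0, 0, 0, 0, 0, 0, 0, 0, 0, 0, 0, 0, 0, 0, 0, 0, 0, 0, 0, 0, 0, 0, 0, 0, 0], grip=0, grip_force=60)

```text
t: 2.75
tool_pos: [0.4977, 0.2408, 0.1665]
tool_rot: [-0.229, 3.129, 0.011]
contact_force: [-1.4, 11.6, 1.4]
opening: 0.0171
grip_force: 59.8
```

```bash
python3 - <<'E'
from h import *
st()
E
```

```text
t 2.75 pos [0.4977 0.2408 0.1665] yaw 98.39 z [ 0.0037  0.0076 -1.    ] grasp [0.4979 0.2412 0.1125] q [ 0.3137  0.0048  1.9013  0.0064  1.2297 -1.4056] F [-1.4112 11.5942  1.3741] op 0.017057073028440225 59.76239740848541
```

Call:
apply_moves(rows=[0, 0.004, 0, 0, 0, -0.065, 0, 0.004, 0, 0, 0, -0.13, 0, 0.004, 0, 0, 0, -0.195, 0, 0.004, 0, 0, 0, -0.26, 0, 0.004, 0, 0, 0, -0.325, 0, 0.004, 0, 0, 0, -0.39, 0, 0.004, 0, 0, 0, -0.455, 0, 0.004, 0, 0, 0, -0.52, 0, 0.004, 0, 0, 0, -0.585, 0, 0.004, 0, 0, 0, -0.65, 0, 0.004, 0, 0, 0, -0.715, 0, 0.004, 0, 0, 0, -0.755, 0, 0.004, 0, 0, 0, -0.755, 0, 0.004, 0, 0, 0, -0.755, 0, 0.004, 0, 0, 0, -0.755])

```text
t: 4.25
tool_pos: [0.4983, 0.2406, 0.1664]
tool_rot: [-1.937, 2.467, -0.004]
contact_force: [4.2, -0.3, 5.8]
opening: 0.0168
grip_force: 60.3
```

```bash
python3 - <<'E'
from h import *
st();print(ctrl.get_obs()['wrist_torque'])
o=ctrl.get_obs()['tool_pos'];d=.062*np.array([-.0712,.9975,0]);rel(o+d,166)
E
```

```text
t 4.25 pos [0.4983 0.2406 0.1664] yaw 166.26 z [ 0.0054  0.0011 -1.    ] grasp [0.4986 0.2406 0.1124] q [ 0.3155  0.0066  1.8995 -0.0007  1.23   -2.586 ] F [ 4.1739 -0.3005  5.7644] op 0.016755760653778054 60.271135568618774
[ 0.015  -0.4381 -0.0108]
row [-0.0984, 0.0316, 0.0001, -0.0032, 0.0015, 0.0029] rows>= 1.2
```

Call:
apply_moves(rows=[-0.015, 0.0048, 0, 0, 0, 0, -0.03, 0.0096, 0, 0, 0, 0, -0.045, 0.0144, 0, 0, 0, 0, -0.06, 0.0192, 0, 0, 0, 0, -0.075, 0.024, 0, 0, 0, 0, -0.09, 0.0288, 0, 0, 0, 0, -0.1, 0.032, 0, 0, 0, 0, -0.102, 0.0326, 0, 0, 0, 0, -0.102, 0.0326, 0, 0, 0, 0, -0.102, 0.0326, 0, 0, 0, 0, -0.102, 0.0326, 0, 0, 0, 0])

```text
t: 5.35
tool_pos: [0.4939, 0.305, 0.1664]
tool_rot: [-1.936, 2.466, -0.003]
contact_force: [4.3, 0.3, 5.8]
opening: 0.0172
grip_force: 60.4
```

```bash
python3 - <<'E'
from h import *
st()
E
```

```text
t 5.35 pos [0.4939 0.305  0.1664] yaw 166.27 z [ 0.0058  0.0021 -1.    ] grasp [0.4942 0.3051 0.1124] q [ 0.4252  0.0692  1.8351 -0.0005  1.2312 -2.4765] F [4.2998 0.3493 5.7577] op 0.01717408857328732 60.3586345911026
```

Call:
apply_moves(rows=[0, 0, 0, 0, 0, 0, 0, 0, 0, 0, 0, 0, 0, 0, 0, 0, 0, 0, 0, 0, 0, 0, 0, 0, 0, 0, -0.03, 0, 0, 0, 0, 0, -0.08, 0, 0, 0, 0, 0, -0.15, 0, 0, 0, 0, 0, -0.22, 0, 0, 0, 0, 0, -0.22, 0, 0, 0], grip=0.6)

```text
t: 6.25
tool_pos: [0.4943, 0.3056, 0.3042]
tool_rot: [-1.934, 2.46, -0.005]
contact_force: [0.2, 1.0, 0.3]
opening: 0.0512
grip_force: 0.0
```

```bash
python3 - <<'E'
from h import *
st();save('top','top1')
rel([.50,.22,.30],80)
im=cv2.imread('pics/top1.png');cv2.imwrite('pics/top1c.png',cv2.resize(im[195:280,100:240],None,fx=5,fy=5,interpolation=cv2.INTER_CUBIC))
E
```

```text
t 6.25 pos [0.4943 0.3056 0.3042] yaw 166.34 z [ 0.0119  0.0053 -0.9999] grasp [0.4949 0.3059 0.2502] q [ 0.4258 -0.0575  1.7225 -0.0001  1.4636 -2.4774] F [0.2412 0.9783 0.309 ] op 0.05121491777328758 0.0
row [0.1352, -0.0444, 0.0005, -0.0009, 0.0054, 0.9593] rows>= 10.1
```

View pics/top1c.png

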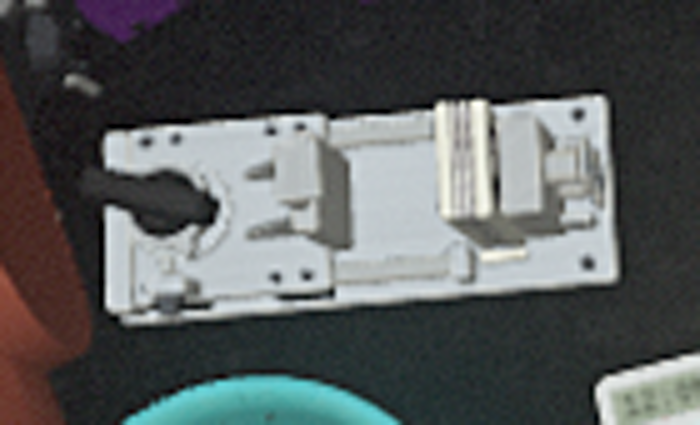

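The top view shows the knob bar turned nearly in line with the rods and the plate drawn back clear of the cassette.

Call:
apply_moves(rows=[0.135, -0.044, 0, 0, 0, 0.96, 0.135, -0.044, 0, 0, 0, 0.96, 0.135, -0.044, 0, 0, 0, 0.96, 0.135, -0.044, 0, 0, 0, 0.96, 0.135, -0.044, 0, 0, 0, 0.96, 0.135, -0.044, 0, 0, 0, 0.96, 0.135, -0.044, 0, 0, 0, 0.96, 0.135, -0.044, 0, 0, 0, 0.96, 0.135, -0.044, 0, 0, 0, 0.96, 0.135, -0.044, 0, 0, 0, 0.96, 0.135, -0.044, 0, 0, 0, 0.96], grip=1)

```text
t: 7.4
tool_pos: [0.4977, 0.2193, 0.2939]
tool_rot: [-0.275, -3.126, 0.002]
contact_force: [-0.2, -0.5, -0.0]
opening: 0.0852
grip_force: 0.0
```

```bash
python3 - <<'E'
from h import *
st()
c=np.array([.505,.1412,.104]); z=Rdes(4.1,-20)[:,2]
print(z)
rel(c-z*.11,4.1,-20,True)
E
```

```text
t 7.4 pos [0.4977 0.2193 0.2939] yaw 79.93 z [-0.0032 -0.001  -1.    ] grasp [0.4975 0.2193 0.2399] q [ 0.2783 -0.1337  1.8106 -0.0001  1.4679 -1.1169] F [-0.2151 -0.4729 -0.0104] op 0.08521734292892594 0.0
[ 0.0245 -0.3411 -0.9397]
row [-0.012, -0.0354, 0.0597, 0.1449, -0.1896, 0.8339] rows>= 9.1
```

Call:
apply_moves(rows=[-0.012, -0.035, 0.02, 0.145, -0.19, 0.834, -0.012, -0.035, 0.02, 0.145, -0.19, 0.834, -0.012, -0.035, 0.02, 0.145, -0.19, 0.834, -0.012, -0.035, 0.02, 0.145, -0.19, 0.834, -0.012, -0.035, 0.02, 0.145, -0.19, 0.834, -0.012, -0.035, 0.02, 0.145, -0.19, 0.834, -0.012, -0.035, 0.02, 0.145, -0.19, 0.834, -0.012, -0.035, 0.02, 0.145, -0.19, 0.834, -0.012, -0.035, 0.04, 0.145, -0.19, 0.834, -0.012, -0.035, 0.06, 0.145, -0.19, 0.834, -0.012, -0.035, 0.06, 0.145, -0.19, 0.834, -0.012, -0.035, 0.06, 0.145, -0.19, 0.834])

```text
t: 8.6
tool_pos: [0.5015, 0.1973, 0.2591]
tool_rot: [1.95, 2.1, -0.343]
contact_force: [0.8, 0.3, 0.4]
opening: 0.0852
grip_force: 0.0
```

```bash
python3 - <<'E'
from h import *
st()
c=np.array([.505,.1412,.104]); z=Rdes(4.1,-20)[:,2]
rel(c-z*.004,4.1,-20,True)
save('wrist','w2')
im=cv2.imread('pics/w2.png');cv2.imwrite('pics/w2b.png',cv2.resize(im,(784,588),interpolation=cv2.INTER_CUBIC))
E
```

```text
t 8.6 pos [0.5015 0.1973 0.2591] yaw 4.25 z [ 0.0264 -0.341  -0.9397] grasp [0.5029 0.1789 0.2083] q [ 0.3631 -0.0507  1.8135 -0.3356  1.486   0.3358] F [0.8005 0.3232 0.4451] op 0.08523714430723883 0.0
row [0.0004, -0.0012, 0.1783, 0.0012, -0.0, 0.0014] rows>= 2.1
```

View pics/w2b.png

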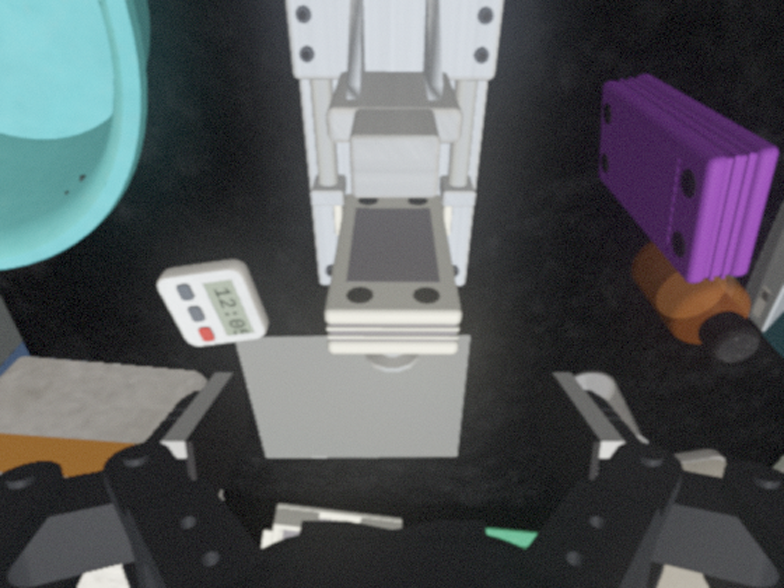

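The wrist view shows the cassette top edge centred between the fingers at u≈393 and v≈316–350. The plate lip is clear behind it.

```bash
python3 - <<'E'
from h import *
for p in((393,312),(393,352),(328,335),(459,335)):print(p,world('wrist','w2',p[0]/1.4,p[1]/1.4,.134))
E
```

```text
(393, 312) [0.50518394 0.15418433 0.134     ]
(393, 352) [0.50697042 0.13063269 0.134     ]
(328, 335) [0.4771195  0.13885365 0.134     ]
(459, 335) [0.53570423 0.14319582 0.134     ]
```

Call:
apply_moves(rows=[0, 0, 0.05, 0, 0, 0, 0, 0, 0.1, 0, 0, 0, 0, 0, 0.14, 0, 0, 0, 0, 0, 0.165, 0, 0, 0, 0, 0, 0.178, 0, 0, 0, 0, 0, 0.178, 0, 0, 0, 0, 0, 0.178, 0, 0, 0])

```text
t: 9.35
tool_pos: [0.5057, 0.1615, 0.1611]
tool_rot: [1.952, 2.095, -0.337]
contact_force: [-0.0, -0.1, 0.8]
opening: 0.0856
grip_force: 0.0
```

Call:
apply_moves(rows=[0, 0, 0, 0, 0, 0, 0, 0, 0, 0, 0, 0, 0, 0, 0, 0, 0, 0, 0, 0, 0, 0, 0, 0, 0, 0, 0, 0, 0, 0], grip=0.5, grip_force=50)

```text
t: 9.85
tool_pos: [0.5054, 0.1616, 0.1612]
tool_rot: [1.952, 2.095, -0.338]
contact_force: [-2.8, 1.0, 6.1]
opening: 0.0595
grip_force: 53.4
```

```bash
python3 - <<'E'
from h import *
st()
E
```

```text
t 9.85 pos [0.5054 0.1616 0.1612] yaw 4.11 z [ 0.0293 -0.3402 -0.9399] grasp [0.5069 0.1433 0.1104] q [ 0.2998  0.0255  1.9131 -0.354   1.2971  0.3419] F [-2.8368  1.0048  6.0904] op 0.059521058889760434 53.42959105968475
```

```bash
python3 - <<'E'
from h import *
p=ctrl.get_obs()['tool_pos'];rel(p+np.array([0,0,.14]),4.1,-20)
E
```

```text
row [-0.0797, 0.0012, -0.2193, 0.0031, -0.0004, -0.001] rows>= 2.8
```

Call:
apply_moves(rows=[-0.008, 0, -0.022, 0, 0, 0, -0.02, 0, -0.055, 0, 0, 0, -0.036, 0, -0.099, 0, 0, 0, -0.052, 0, -0.143, 0, 0, 0, -0.068, 0, -0.187, 0, 0, 0, -0.08, 0, -0.219, 0, 0, 0, -0.08, 0, -0.219, 0, 0, 0, -0.08, 0, -0.219, 0, 0, 0])

```text
t: 10.65
tool_pos: [0.5042, 0.1609, 0.2994]
tool_rot: [1.953, 2.096, -0.34]
contact_force: [0.5, -0.7, -3.3]
opening: 0.0593
grip_force: 56.2
```

```bash
python3 - <<'E'
from h import *
st()
rel([.487,-.09,.27-.02],4.6,15,True)
R=Rdes(4.6,60)
print(R)
E
```

```text
t 10.65 pos [0.5042 0.1609 0.2994] yaw 4.1 z [ 0.0279 -0.3403 -0.9399] grasp [0.5057 0.1426 0.2486] q [ 0.2991 -0.1169  1.807  -0.3402  1.532   0.2554] F [ 0.5107 -0.7419 -3.3401] op 0.05925641403957093 56.16824805736542
row [-0.4137, -0.0582, 0.1451, 0.0022, 0.3885, -0.0058] rows>= 5.3
[[-0.0401  0.9968 -0.0695]
 [ 0.4984  0.0802  0.8632]
 [ 0.866   0.     -0.5   ]]
```

Call:
apply_moves(rows=[-0.03, -0.004, 0.01, 0, 0.028, 0, -0.08, -0.011, 0.028, 0, 0.075, 0, -0.14, -0.02, 0.049, 0, 0.13, 0, -0.2, -0.028, 0.07, 0, 0.19, 0, -0.26, -0.036, 0.091, 0, 0.24, 0, -0.32, -0.045, 0.112, 0, 0.3, 0, -0.37, -0.052, 0.13, 0, 0.35, 0, -0.4, -0.056, 0.14, 0, 0.38, 0, -0.414, -0.058, 0.145, 0, 0.389, 0, -0.414, -0.058, 0.145, 0, 0.389, 0, -0.414, -0.058, 0.145, 0, 0.389, 0])

```text
t: 11.75
tool_pos: [0.4883, -0.1031, 0.3017]
tool_rot: [-2.001, -2.152, -0.267]
contact_force: [-0.5, 0.6, -1.8]
opening: 0.0593
grip_force: 56.1
```

```bash
python3 - <<'E'
from h import *
st()
rel([.487,-.092,.09],4.6,58,True)
E
```

```text
t 11.75 pos [ 0.4883 -0.1031  0.3017] yaw 4.14 z [-0.0166  0.2593 -0.9657] grasp [ 0.4874 -0.0891  0.2495] q [-0.4529 -0.2058  1.8729  0.228   1.6057 -0.5326] F [-0.4516  0.5988 -1.7897] op 0.05931716953567758 56.11368477344513
row [-0.1349, -0.0009, 0.2796, 0.0043, 0.4771, -0.0033] rows>= 5.0
```

Call:
apply_moves(rows=[-0.01, 0, 0.02, 0, 0.035, 0, -0.027, 0, 0.056, 0, 0.095, 0, -0.047, 0, 0.098, 0, 0.167, 0, -0.067, 0, 0.14, 0, 0.239, 0, -0.088, 0, 0.182, 0, 0.31, 0, -0.108, 0, 0.224, 0, 0.38, 0, -0.125, 0, 0.26, 0, 0.44, 0, -0.135, 0, 0.28, 0, 0.477, 0, -0.135, 0, 0.28, 0, 0.477, 0, -0.135, 0, 0.28, 0, 0.477, 0, -0.135, 0, 0.28, 0, 0.477, 0])

```text
t: 12.85
tool_pos: [0.4926, -0.1381, 0.121]
tool_rot: [-1.54, -1.662, -0.856]
contact_force: [-0.4, 0.4, -1.7]
opening: 0.0595
grip_force: 56.2
```

```bash
python3 - <<'E'
from h import *
st();save('scene','s2');save('top','t2')
for v in (290,300,340):print(world('top','top0',303,v))
for v in (282,284,286):print(world('top','top0',303,v,w=0))
a=cv2.imread('pics/s2.png')[150:330,180:420];b=cv2.imread('pics/t2.png')[170:350,220:460]
cv2.imwrite('pics/m2.png',np.vstack([cv2.resize(x,(800,600))[0:600:2,0:800:1] if 0 else cv2.resize(x,(400,300),interpolation=cv2.INTER_CUBIC) for x in(a,b)]))
rel([.487,-.092,.04],4.6,58,True)
E
```

```text
t 12.85 pos [ 0.4926 -0.1381  0.121 ] yaw 4.2 z [-0.0586  0.8439 -0.5332] grasp [ 0.4895 -0.0926  0.0922] q [-0.68    0.31    1.8375  0.683   1.7643 -0.9024] F [-0.3622  0.4242 -1.6858] op 0.059461093554758 56.162171959877014
[ 0.3409 -0.1322  0.1256]
[ 0.3169 -0.1314  0.1249]
[ 0.2228 -0.1282  0.1255]
[ 0.3662 -0.1406 -0.0015]
[ 0.3556 -0.1329  0.1214]
[ 0.3505 -0.1324  0.127 ]
row [-0.0732, -0.0035, 0.0479, 0.0062, 0.0025, 0.0009] rows>= 1.1
```

View pics/m2.png

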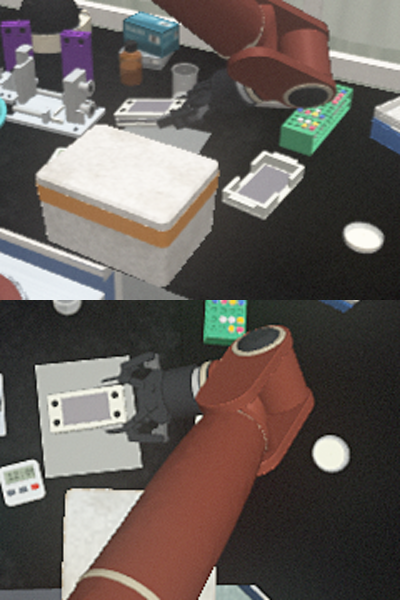

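```bash
python3 - <<'E'
from h import *
for cx,cy in((150,540),(185,500),(215,460),(240,420),(265,340),(290,420)):print((cx,cy),world('top','t2',220+cx*.6,170+(cy-300)*.6))
E
```

```text
(150, 540) [ 0.2928803  -0.11646543  0.53923405]
(185, 500) [ 0.32937738 -0.15590399  0.49054743]
(215, 460) [ 0.37262246 -0.19727056  0.43172535]
(240, 420) [ 0.42500902 -0.24154194  0.35862833]
(265, 340) [ 0.53996098 -0.29581513  0.28465441]
(290, 420) [ 0.43663537 -0.32717416  0.26102925]
```

```bash
python3 - <<'E'
from h import *
rel([.487,-.0925,.034],4.6,64,True)
E
```

```text
row [-0.0915, -0.0036, 0.053, 0.0062, 0.0691, 0.0012] rows>= 1.3
```

Call:
apply_moves(rows=[-0.02, -0.001, 0.012, 0.001, 0.015, 0, -0.04, -0.002, 0.023, 0.003, 0.03, 0, -0.06, -0.003, 0.035, 0.004, 0.045, 0, -0.075, -0.003, 0.044, 0.005, 0.057, 0, -0.085, -0.0036, 0.05, 0.006, 0.066, 0, -0.0915, -0.0036, 0.053, 0.006, 0.069, 0, -0.0915, -0.0036, 0.053, 0.006, 0.069, 0, -0.0915, -0.0036, 0.053, 0.006, 0.069, 0])

```text
t: 13.75
tool_pos: [0.4902, -0.1411, 0.0565]
tool_rot: [-1.461, -1.583, -0.915]
contact_force: [0.4, 0.1, -2.3]
opening: 0.0595
grip_force: 56.2
```

```bash
python3 - <<'E'
from h import *
st()
p=ctrl.get_obs()['tool_pos'];rel(p+np.array([0,0,-.006]),4.6,64)
E
```

```text
t 13.75 pos [ 0.4902 -0.1411  0.0565] yaw 4.57 z [-0.0717  0.8969 -0.4363] grasp [ 0.4864 -0.0927  0.0329] q [-0.6978  0.4785  1.8014  0.7125  1.7671 -0.9867] F [ 0.4289  0.1083 -2.2834] op 0.05951287459467547 56.218435764312744
row [-0.009, -0.0, 0.0044, 0.0003, -0.0014, -0.0001] rows>= 0.1
```

Call:
apply_moves(rows=[-0.004, 0, 0.002, 0, 0, 0, -0.009, 0, 0.0044, 0, 0, 0, -0.009, 0, 0.0044, 0, 0, 0], grip_force=25)

```text
t: 14.05
tool_pos: [0.4899, -0.1408, 0.0499]
tool_rot: [-1.461, -1.581, -0.915]
contact_force: [0.7, -0.6, -2.3]
opening: 0.0595
grip_force: 56.3
```

Call:
apply_moves(rows=[-0.003, 0, 0.0015, 0, 0, 0, -0.006, 0, 0.003, 0, 0, 0, -0.006, 0, 0.003, 0, 0, 0], grip_force=25, grip=0.5)

```text
t: 14.35
tool_pos: [0.4901, -0.1412, 0.0471]
tool_rot: [-1.458, -1.581, -0.917]
contact_force: [-2.0, -2.5, 5.1]
opening: 0.0591
grip_force: 56.5
```

```bash
python3 - <<'E'
from h import *
st()
im,d=save('top','t3');save('scene','s3')
a=cv2.imread('pics/s3.png')[195:245,235:335];b=im[205:275,235:335]
cv2.imwrite('pics/m3.png',np.vstack([cv2.resize(x,None,fx=4.8,fy=4.8,interpolation=cv2.INTER_CUBIC) for x in(a,b)]))
for u in range(246,296,4):print(u,[world('top','t3',u,v,w=1)[2].round(4) for v in(231,239,247)])
E
```

```text
t 14.35 pos [ 0.4901 -0.1412  0.0471] yaw 4.61 z [-0.0723  0.8982 -0.4335] grasp [ 0.4862 -0.0927  0.0237] q [-0.6982  0.4981  1.797   0.7116  1.7585 -0.9973] F [-1.9944 -2.5267  5.1364] op 0.05907840889221767 56.52651786804199
246 [np.float64(0.0009), np.float64(-0.0014), np.float64(0.0021)]
250 [np.float64(0.003), np.float64(0.0256), np.float64(0.0216)]
254 [np.float64(0.027), np.float64(0.0292), np.float64(0.0279)]
258 [np.float64(0.0259), np.float64(0.0297), np.float64(0.0291)]
262 [np.float64(0.0297), np.float64(0.0305), np.float64(0.0297)]
266 [np.float64(0.0312), np.float64(0.0313), np.float64(0.0308)]
270 [np.float64(0.0333), np.float64(0.0319), np.float64(0.0331)]
274 [np.float64(0.0323), np.float64(0.0327), np.float64(0.0321)]
278 [np.float64(0.0328), np.float64(0.033), np.float64(0.0329)]
282 [np.float64(0.0345), np.float64(0.0345), np.float64(0.0344)]
286 [np.float64(0.0349), np.float64(0.0349), np.float64(0.034)]
290 [np.float64(0.0362), np.float64(0.0355), np.float64(0.0373)]
294 [np.float64(0.003), np.float64(-0.0001), np.float64(0.036)]
```

View pics/m3.png

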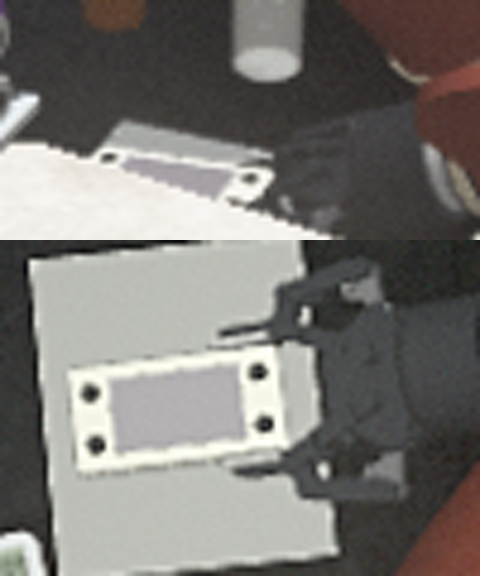

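The cassette is about 5° from flat, with its low end on the mat. Releasing it and backing off along the tool axis.

Call:
apply_moves(rows=[0, 0, 0, 0, 0, 0, 0, 0, 0, 0, 0, 0, 0, 0, 0, 0, 0, 0, 0, 0, 0, 0, 0, 0, 0, 0, 0, 0, 0, 0, 0.01, 0, -0.03, 0, 0, 0, 0.03, 0, -0.08, 0, 0, 0, 0.07, 0, -0.14, 0, 0, 0, 0.13, 0, -0.2, 0, 0, 0, 0.13, 0, -0.2, 0, 0, 0], grip=1)

```text
t: 15.45
tool_pos: [0.4987, -0.2194, 0.1763]
tool_rot: [-1.466, -1.594, -0.92]
contact_force: [-0.2, -0.1, 0.3]
opening: 0.0853
grip_force: 0.0
```

```bash
python3 - <<'E'
from h import *
st()
im,d=save('top','t4')
for u in range(246,298,4):print(u,[world('top','t4',u,v,w=1)[2].round(4) for v in(231,239,247)])
# cassette outline: pixels 17..40mm high in mat region -> minAreaRect at top-face height
m=ctrl.camera_model('top');K=np.linalg.inv(m['mtx']);R=np.array(m['R']);c=-R.T@np.array(m['t'])
v,u=np.mgrid[0:420,0:560];ray=np.stack([u,v,np.ones_like(u)],-1)@K.T@R
P=c+ray*d[...,None]
k=(P[...,2]>.017)&(P[...,2]<.042)&(P[...,0]>.40)&(P[...,0]<.58)&(P[...,1]>-.14)&(P[...,1]<.025)&(d>0)
n,l,s,_=cv2.connectedComponentsWithStats(k.astype('uint8'),connectivity=4);i=1+s[1:,4].argmax();k=l==i
Q=c+ray*((.028-c[2])/ray[...,2])[...,None]
print(k.sum(),cv2.minAreaRect((Q[k][:,:2]*1000).astype('float32')))
rel([.487,-.06,.25],94.5)
E
```

```text
t 15.45 pos [ 0.4987 -0.2194  0.1763] yaw 4.46 z [-0.0653  0.8934 -0.4445] grasp [ 0.4951 -0.1712  0.1523] q [-0.7821  0.3658  1.6878  0.6932  1.974  -0.8978] F [-0.1738 -0.1417  0.3176] op 0.08534776583714362 0.0
246 [np.float64(0.0025), np.float64(-0.0005), np.float64(0.0009)]
250 [np.float64(0.0029), np.float64(0.0225), np.float64(0.004)]
254 [np.float64(0.0254), np.float64(0.0269), np.float64(0.0264)]
258 [np.float64(0.0271), np.float64(0.0274), np.float64(0.0266)]
262 [np.float64(0.027), np.float64(0.0305), np.float64(0.0289)]
266 [np.float64(0.028), np.float64(0.0284), np.float64(0.0276)]
270 [np.float64(0.0263), np.float64(0.0277), np.float64(0.0261)]
274 [np.float64(0.0239), np.float64(0.0277), np.float64(0.0269)]
278 [np.float64(0.0284), np.float64(0.0278), np.float64(0.0272)]
282 [np.float64(0.0276), np.float64(0.0273), np.float64(0.0278)]
286 [np.float64(0.0279), np.float64(0.0273), np.float64(0.0294)]
290 [np.float64(0.0289), np.float64(0.0272), np.float64(0.0284)]
294 [np.float64(0.0037), np.float64(0.0258), np.float64(0.0241)]
954 ((481.0845031738281, -58.362403869628906), (60.545528411865234, 119.47990417480469), 5.597647190093994)
row [0.2313, 0.0037, 0.1799, 0.5534, -0.5478, -0.8842] rows>= 12.3
```

```bash
python3 - <<'E'
from h import *
rel([.483,-.057,.17],5,0)
a=np.load('top0.npz');d=a['d']
m=ctrl.camera_model('top');K=np.linalg.inv(m['mtx']);R=np.array(m['R']);c=-R.T@np.array(m['t'])
v,u=np.mgrid[0:420,0:560];ray=np.stack([u,v,np.ones_like(u)],-1)@K.T@R
P=c+ray*d[...,None];Q=c+ray*((.026-c[2])/ray[...,2])[...,None]
box=(P[...,0]>.37)&(P[...,0]<.57)&(P[...,1]>-.36)&(P[...,1]<-.2)
for h in(.012,.016,.02):
    k=box&(P[...,2]>h);n,l,s,_=cv2.connectedComponentsWithStats(k.astype('uint8'));k=l==1+s[1:,4].argmax()
    print(h,k.sum(),cv2.minAreaRect((Q[k][:,:2]*1000).astype('float32')))
# white-colour rim
g=a['im'].min(2);k=(box&(g>185));n,l,s,_=cv2.connectedComponentsWithStats(k.astype('uint8'));k=l==1+s[1:,4].argmax()
print(k.sum(),cv2.minAreaRect((Q[k][:,:2]*1000).astype('float32')),Q[k].mean(0))
# pocket floor: grey-purple region
Q=c+ray*((.006-c[2])/ray[...,2])[...,None]
k=box&(g>120)&(g<180);k=cv2.morphologyEx(k.astype('uint8'),cv2.MORPH_OPEN,np.ones((3,3),np.uint8));n,l,s,_=cv2.connectedComponentsWithStats(k);k=l==1+s[1:,4].argmax()
print('floor',k.sum(),cv2.minAreaRect((Q[k][:,:2]*1000).astype('float32')),Q[k].mean(0))
E
```

```text
row [0.1142, -0.0034, 0.2439, 0.0067, -0.7081, -0.003] rows>= 7.4
0.012 260 ((518.3529052734375, -283.5163269042969), (81.29481506347656, 57.549537658691406), 81.3083267211914)
0.016 243 ((518.7821655273438, -283.9020080566406), (81.1512451171875, 56.798126220703125), 82.11814880371094)
0.02 230 ((418.2148742675781, -268.8497619628906), (80.10919952392578, 55.23682403564453), 80.30191040039062)
579 ((468.6269836425781, -275.99609375), (80.64219665527344, 156.6925506591797), 81.31060028076172) [ 0.4660454  -0.27596883  0.026     ]
floor 821 ((467.41510009765625, -277.581787109375), (56.03218460083008, 115.58524322509766), 81.26062774658203) [ 0.46692108 -0.27754178  0.006     ]
```

```bash
python3 - <<'E'
from h import *
rel([.468,-.277,.27],81.3,0)
E
```

```text
row [0.103, -0.0559, -0.1561, 0.4743, -0.5921, -0.7563] rows>= 11.2
```

Call:
apply_moves(rows=[0.103, -0.056, -0.156, 0.474, -0.592, -0.756, 0.103, -0.056, -0.156, 0.474, -0.592, -0.756, 0.103, -0.056, -0.156, 0.474, -0.592, -0.756, 0.103, -0.056, -0.156, 0.474, -0.592, -0.756, 0.103, -0.056, -0.156, 0.474, -0.592, -0.756, 0.103, -0.056, -0.156, 0.474, -0.592, -0.756, 0.103, -0.056, -0.156, 0.474, -0.592, -0.756, 0.103, -0.056, -0.156, 0.474, -0.592, -0.756, 0.103, -0.056, -0.156, 0.474, -0.592, -0.756, 0.103, -0.056, -0.156, 0.474, -0.592, -0.756, 0.103, -0.056, -0.156, 0.474, -0.592, -0.756, 0.103, -0.056, -0.156, 0.474, -0.592, -0.756, 0.103, -0.056, -0.156, 0.474, -0.592, -0.756, 0.103, -0.056, -0.156, 0.474, -0.592, -0.756])

```text
t: 16.9
tool_pos: [0.4669, -0.2745, 0.2644]
tool_rot: [-0.239, -3.123, -0.012]
contact_force: [0.3, -0.6, -0.0]
opening: 0.0856
grip_force: 0.0
```

```bash
python3 - <<'E'
from h import *
st();im,d=save('wrist','w3')
cv2.imwrite('pics/w3b.png',cv2.resize(im,(784,588),interpolation=cv2.INTER_CUBIC))
rel([.483,-.057,.27],5)
E
```

```text
t 16.9 pos [ 0.4669 -0.2745  0.2644] yaw 81.26 z [-0.0092  0.0087 -0.9999] grasp [ 0.4664 -0.274   0.2104] q [-0.6693 -0.1133  1.8419  0.0011  1.4256 -2.0878] F [ 0.2661 -0.5622 -0.0471] op 0.08558663586299133 0.0
row [0.0288, 0.3627, -0.0063, -0.0005, -0.0085, 0.8475] rows>= 8.9
```

View pics/w3b.png

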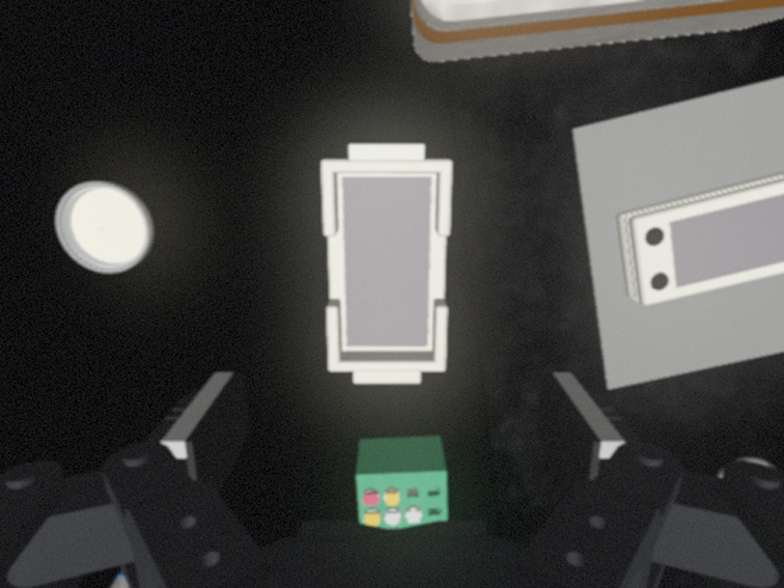

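The wrist view shows the empty tray with rim corners (320,160), (453,160), (447,371) and (328,371). The cassette lies flat on the mat at right.

```bash
python3 - <<'E'
from h import *
np.set_printoptions(precision=4,suppress=True)
W=lambda L,z:np.array([world('wrist','w3',(u+.5)/1.4-.5,(v+.5)/1.4-.5,z)[:2] for u,v in L])
for n,L,z in(('rim',[(320.5,160),(453,160),(447.5,371.5),(327.5,371.5)],.026),('floor',[(341,176),(435,176),(431,348),(343,348)],.008)):
    p=W(L,z);print(n,p.mean(0),[np.linalg.norm(p[i]-p[i-1]).round(4) for i in range(4)],[np.degrees(np.arctan2(*(p[i]-p[j])[::-1])).round(2) for i,j in((0,1),(3,2),(0,3),(1,2))])
print('mat',W([(573,128),(609,390)],.002),'top-cam mat edge .5879,-.1306 / .3999,-.1469')
E
```

```text
rim [ 0.4704 -0.2767] [np.float64(0.1392), np.float64(0.0802), np.float64(0.1394), np.float64(0.0817)] [np.float64(-98.71), np.float64(-98.89), np.float64(171.01), np.float64(171.64)]
floor [ 0.4707 -0.2766] [np.float64(0.1192), np.float64(0.0607), np.float64(0.1193), np.float64(0.0626)] [np.float64(-98.73), np.float64(-98.87), np.float64(170.37), np.float64(171.25)]
mat [[ 0.4004 -0.145 ]
 [ 0.5906 -0.1284]] top-cam mat edge .5879,-.1306 / .3999,-.1469
```

Call:
apply_moves(rows=[0.029, 0.363, 0, 0, -0.008, 0.847, 0.029, 0.363, 0, 0, -0.008, 0.847, 0.029, 0.363, 0, 0, -0.008, 0.847, 0.029, 0.363, 0, 0, -0.008, 0.847, 0.029, 0.363, 0, 0, -0.008, 0.847, 0.029, 0.363, 0, 0, -0.008, 0.847, 0.029, 0.363, 0, 0, -0.008, 0.847, 0.029, 0.363, 0, 0, -0.008, 0.847, 0.029, 0.363, 0.06, 0, -0.008, 0.847, 0.029, 0.363, 0.12, 0, -0.008, 0.847, 0.029, 0.363, 0.16, 0, -0.008, 0.847, 0.029, 0.363, 0.16, 0, -0.008, 0.847])

```text
t: 18.15
tool_pos: [0.4794, -0.0554, 0.1659]
tool_rot: [-2.116, -2.312, 0.008]
contact_force: [-0.4, -0.7, 0.3]
opening: 0.0854
grip_force: 0.0
```

```bash
python3 - <<'E'
from h import *
st();rel([.483,-.057,.0785],5)
E
```

```text
t 18.15 pos [ 0.4794 -0.0554  0.1659] yaw 5.06 z [-0.0091  0.0014 -1.    ] grasp [ 0.479  -0.0553  0.1119] q [-0.2688 -0.1607  2.0578 -0.0011  1.2536 -0.3568] F [-0.4301 -0.7107  0.3456] op 0.08541433666918874 0.0
row [-0.0036, 0.007, 0.1455, -0.0057, -0.0014, 0.0007] rows>= 1.7
```

Call:
apply_moves(rows=[-0.0036, 0.007, 0.04, -0.0057, -0.0014, 0, -0.0036, 0.007, 0.08, -0.0057, -0.0014, 0, -0.0036, 0.007, 0.11, -0.0057, -0.0014, 0, -0.0036, 0.007, 0.132, -0.0057, -0.0014, 0, -0.0036, 0.007, 0.1455, -0.0057, -0.0014, 0, -0.0036, 0.007, 0.1455, -0.0057, -0.0014, 0, -0.0036, 0.007, 0.1455, -0.0057, -0.0014, 0])

```text
t: 18.85
tool_pos: [0.487, -0.0579, 0.084]
tool_rot: [2.113, 2.311, 0.008]
contact_force: [-0.6, 0.3, -0.3]
opening: 0.0856
grip_force: 0.0
```

Call:
apply_moves(rows=[0, 0, 0, 0, 0, 0, 0, 0, 0, 0, 0, 0, 0, 0, 0, 0, 0, 0, 0, 0, 0, 0, 0, 0, 0, 0, 0, 0, 0, 0], grip=0.5, grip_force=40)

```text
t: 19.35
tool_pos: [0.4867, -0.0579, 0.0842]
tool_rot: [2.113, 2.312, 0.007]
contact_force: [-2.4, 0.3, 5.3]
opening: 0.0589
grip_force: 44.6
```

```bash
python3 - <<'E'
from h import *
st();p=ctrl.get_obs()['tool_pos'];rel(p+np.array([0,0,.09]),5)
E
```

```text
t 19.35 pos [ 0.4867 -0.0579  0.0842] yaw 5.14 z [ 0.0102 -0.0033 -0.9999] grasp [ 0.4873 -0.058   0.0302] q [-0.2701 -0.0224  2.0866 -0.0005  1.0666 -0.3596] F [-2.3673  0.3272  5.2852] op 0.0589162363852459 44.59523856639862
row [-0.0006, 0.0015, -0.15, 0.0063, 0.0026, 0.0015] rows>= 1.8
```

Call:
apply_moves(rows=[0, 0, -0.02, 0, 0, 0, 0, 0, -0.06, 0, 0, 0, 0, 0, -0.11, 0, 0, 0, 0, 0, -0.15, 0, 0, 0, 0, 0, -0.15, 0, 0, 0])

```text
t: 19.85
tool_pos: [0.4876, -0.0579, 0.1775]
tool_rot: [2.108, 2.306, 0.013]
contact_force: [1.7, -0.1, -2.4]
opening: 0.059
grip_force: 44.2
```

```bash
python3 - <<'E'
from h import *
st();rel([.47,-.2765,.17],81.2)
E
```

```text
t 19.85 pos [ 0.4876 -0.0579  0.1775] yaw 5.14 z [ 0.0181 -0.0049 -0.9998] grasp [ 0.4886 -0.0582  0.1235] q [-0.27   -0.169   2.0439  0.0001  1.2479 -0.3596] F [ 1.7017 -0.1327 -2.3787] op 0.05902522675014877 44.208741188049316
row [-0.3601, -0.0621, 0.0138, 0.0068, 0.011, -0.8452] rows>= 8.9
```

Call:
apply_moves(rows=[-0.36, -0.062, 0, 0.002, 0.005, -0.845, -0.36, -0.062, 0, 0.002, 0.005, -0.845, -0.36, -0.062, 0, 0.002, 0.005, -0.845, -0.36, -0.062, 0, 0.002, 0.005, -0.845, -0.36, -0.062, 0, 0.002, 0.005, -0.845, -0.36, -0.062, 0, 0.002, 0.005, -0.845, -0.36, -0.062, 0, 0.002, 0.005, -0.845, -0.36, -0.062, 0, 0.002, 0.005, -0.845, -0.36, -0.062, 0, 0.002, 0.005, -0.845, -0.36, -0.062, 0, 0.002, 0.005, -0.845, -0.36, -0.062, 0, 0.002, 0.005, -0.845, -0.36, -0.062, 0, 0.002, 0.005, -0.845, -0.36, -0.062, 0, 0.002, 0.005, -0.845, -0.36, -0.062, 0, 0.002, 0.005, -0.845])

```text
t: 21.25
tool_pos: [0.4676, -0.2758, 0.1732]
tool_rot: [0.242, 3.13, 0.001]
contact_force: [0.6, 0.6, -1.7]
opening: 0.0584
grip_force: 44.3
```

```bash
python3 - <<'E'
from h import *
st();rel([.47,-.2765,.115],81.2)
E
```

```text
t 21.25 pos [ 0.4676 -0.2758  0.1732] yaw 81.16 z [ 0.0022  0.0008 -1.    ] grasp [ 0.4677 -0.2757  0.1192] q [-0.6708 -0.025   1.9185  0.0021  1.2469 -2.088 ] F [ 0.623   0.6064 -1.6604] op 0.05844366165568942 44.287952184677124
row [-0.004, -0.0007, 0.097, 0.0007, 0.0013, -0.0004] rows>= 1.2
```

Call:
apply_moves(rows=[-0.005, -0.0007, 0.05, 0, 0, 0, -0.005, -0.0007, 0.085, 0, 0, 0, -0.005, -0.0007, 0.097, 0, 0, 0, -0.005, -0.0007, 0.097, 0, 0, 0, -0.005, -0.0007, 0.097, 0, 0, 0])

```text
t: 21.75
tool_pos: [0.4712, -0.2771, 0.1163]
tool_rot: [0.241, 3.129, -0.0]
contact_force: [0.4, 0.1, -2.2]
opening: 0.0587
grip_force: 44.3
```

```bash
python3 - <<'E'
from h import *
st();a,_=save('wrist','w4');b,_=save('top','t5')
x=cv2.resize(a[80:290,190:370],None,fx=2.8,fy=2.8,interpolation=cv2.INTER_CUBIC)
cv2.imwrite('pics/m4.png',x)
E
```

```text
t 21.75 pos [ 0.4712 -0.2771  0.1163] yaw 81.17 z [ 0.0036 -0.0003 -1.    ] grasp [ 0.4714 -0.2771  0.0623] q [-0.6686  0.0608  1.9385  0.0022  1.1393 -2.0862] F [ 0.4241  0.0837 -2.1661] op 0.058718774006737855 44.27571952342987
```

View pics/m4.png

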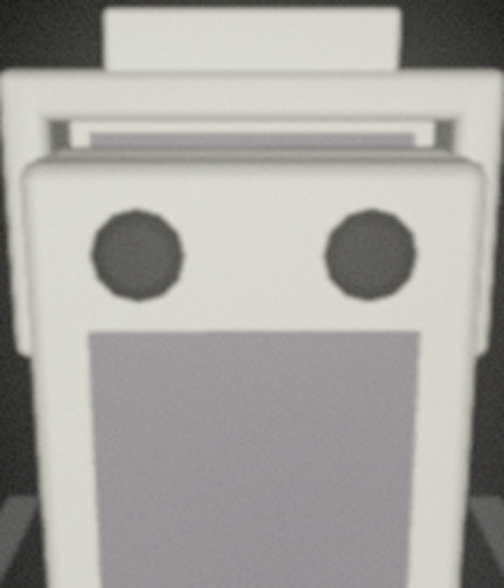

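The held cassette sits over the tray: end edge (26..482, 165), tray rim corners (3..501, 70), inner wall edge at v≈118. It looks laterally centred.

```bash
python3 - <<'E'
from h import *
np.set_printoptions(precision=4,suppress=True)
w=lambda u,v,z:world('wrist','w4',190+(u+.5)/2.8-.5,80+(v+.5)/2.8-.5,z)[:2]
a=np.radians(-8.7);ex=np.array([np.cos(a),np.sin(a)]);ey=np.array([-np.sin(a),np.cos(a)])
p=ctrl.get_obs()['tool_pos'][:2]
f=lambda n,q:print(n,'x',((q-p)@ex*1000).round(2),'y',((q-p)@ey*1000).round(2))
zc=.1163-.082+.026
f('casL',w(22,180,zc));f('casR',w(486,180,zc));f('casend',w(254,162,zc));f('casend_lo',w(254,150,zc-.026))
f('rimL',w(2,72,.026));f('rimR',w(502,72,.026));f('inner L',w(46,118,.026));f('inner R',w(460,118,.026))
E
```

```text
casL x -57.94 y -28.86
casR x -57.84 y 29.74
casend x -60.13 y 0.45
casend_lo x -59.53 y 0.45
rimL x -70.86 y -38.8
rimR x -70.73 y 39.12
inner L x -63.87 y -32.37
inner R x -63.77 y 32.98
```

Call:
apply_moves(rows=[0.002, 0, 0.008, 0, 0, 0, 0.002, 0, 0.016, 0, 0, 0, 0.002, 0, 0.024, 0, 0, 0, 0.002, 0, 0.032, 0, 0, 0, 0.002, 0, 0.032, 0, 0, 0])

```text
t: 22.35
tool_pos: [0.469, -0.2761, 0.0949]
tool_rot: [0.241, 3.132, 0.003]
contact_force: [-0.4, 0.2, -2.9]
opening: 0.0591
grip_force: 44.3
```

Call:
apply_moves(rows=[0, 0, 0.004, 0, 0, 0, 0, 0, 0.008, 0, 0, 0, 0, 0, 0.0115, 0, 0, 0, 0, 0, 0.0115, 0, 0, 0, 0, 0, 0.0115, 0, 0, 0])

```text
t: 22.85
tool_pos: [0.4696, -0.2765, 0.0892]
tool_rot: [0.241, 3.13, 0.001]
contact_force: [0.1, 0.2, -2.2]
opening: 0.0592
grip_force: 44.3
```

Call:
apply_moves(rows=[0, 0, 0.0017, 0, 0, 0, 0, 0, 0.0034, 0, 0, 0, 0, 0, 0.0034, 0, 0, 0, 0, 0, 0.0034, 0, 0, 0])

```text
t: 23.25
tool_pos: [0.4698, -0.2767, 0.0884]
tool_rot: [0.241, 3.13, 0.001]
contact_force: [-4.0, 2.2, 6.1]
opening: 0.0587
grip_force: 45.2
```

Floor contact (6 N). Opening just enough to stay inside the finger gaps, then retracting.

Call:
apply_moves(rows=[0, 0, 0, 0, 0, 0, 0, 0, 0, 0, 0, 0, 0, 0, 0, 0, 0, 0, 0, 0, 0, 0, 0, 0, 0, 0, 0, 0, 0, 0, 0, 0, -0.03, 0, 0, 0, 0, 0, -0.1, 0, 0, 0, 0, 0, -0.18, 0, 0, 0, 0, 0, -0.26, 0, 0, 0, 0, 0, -0.33, 0, 0, 0, 0, 0, -0.33, 0, 0, 0], grip=0.9)

```text
t: 24.35
tool_pos: [0.4715, -0.2785, 0.2938]
tool_rot: [0.24, 3.118, -0.011]
contact_force: [-0.1, -0.1, 0.6]
opening: 0.0767
grip_force: 0.0
```

```bash
python3 - <<'E'
from h import *
np.set_printoptions(precision=4,suppress=True)
st();im,d=save('wrist','w5');save('top','t6')
cas=[world('wrist','w5',u,v) for u,v in((268,130),(268,220),(290,130),(290,220),(280,170))];print(np.array(cas))
b=cv2.imread('pics/t6.png')[195:285,90:390]
cv2.imwrite('pics/m5.png',np.vstack([cv2.resize(b,(700,210),interpolation=cv2.INTER_CUBIC),cv2.resize(im[60:290,140:420],(700,388*700//700),interpolation=cv2.INTER_CUBIC)]))
E
```

```text
t 24.35 pos [ 0.4715 -0.2785  0.2938] yaw 81.19 z [ 0.0138 -0.0084 -0.9999] grasp [ 0.4722 -0.2789  0.2398] q [-0.6702 -0.1344  1.8115  0.002   1.4485 -2.0874] F [-0.1335 -0.0694  0.6368] op 0.07670261526768452 0.0
[[ 0.4252 -0.2843  0.0326]
 [ 0.5113 -0.2985  0.0329]
 [ 0.4283 -0.2643  0.0325]
 [ 0.5147 -0.277   0.0324]
 [ 0.4636 -0.2791  0.033 ]]
```

View pics/m5.png

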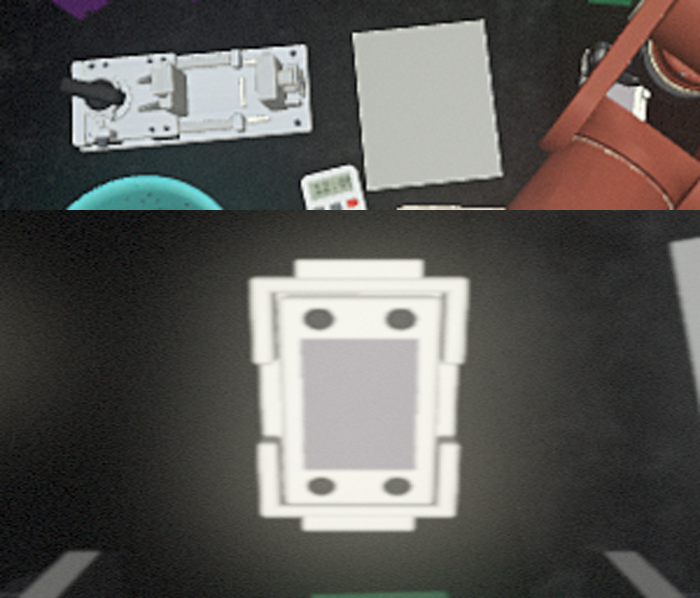

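The cassette lies flat in the pocket, its top level at 0.0325 m against 0.032 expected. The knob is turned and the plate is back. Handing in.

```bash
python3 -c "
from station import ctrl
print(ctrl.finish_job())"
```

```text
the job is handed in; nothing more can be done
None
```

The job is handed in at about 24 s of the 69 s: the cassette lies flat in the tray pocket with its top level at the seated height, and the clamp is left unlocked and open; the hand-in returned no verdict.

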